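# Stack a painted panel to dry on spacer sticks

## Task

Stack the two wet painted panels to dry with air between them: one already carries a spacer stick across its bare far end, so lay the matching loose stick (not the thick block or the flat lath) across the middle of the bare wood at its near end, square to the panel and reaching past both edges. Then lay the other panel, painted face up, on the two sticks, squarely over the lower one. The panels must never touch each other, and the first stick stays across its end.

Things in the scene. Friction and masses are not known exactly. Their poses are not given: they have to be found in the camera images.
- lower_panel: Light-wood board 240 x 56 x 15 mm, top painted in bands over the middle 140 mm, 50 mm bare at each end. Flat on the table, on either side; carries laid_stick; loose, 0.16 kg. Origin: board centre, 7.5 mm above its underside. x along its length, -x end nearer the robot and free, z up. Middle of the free bare end: x = -95 mm.
- upper_panel: Light-wood board 240 x 56 x 15 mm, top painted in bands over the middle 140 mm, 50 mm bare at each end. Flat on the table on the other side, no stick on it: the one to lift, across its 56 mm width at mid-length. Loose, 0.13 kg. Origin: board centre, 7.5 mm above its underside; x along its length, z up.
- laid_stick: Square brown wooden stick 110 x 16 x 16 mm, already lying across the far (+x) bare end of the lower panel. Loose. Origin at its centre (8 mm above its underside); x along its length.
- loose_stick: Square brown wooden stick 110 x 16 x 16 mm, same as laid_stick, flat on the table to one side. Lying about too, not wanted: a thick block 110 x 34 x 34 mm and a flat lath 110 x 30 x 6 mm. Loose, 0.02 kg. Origin at its centre (8 mm above its underside); x along its length.
There are look-alikes about, which are no part of the job. Leave any red look-alike of the upper_panel alone. What is shaped like the laid_stick but yellow is not meant.

How it is judged:
By the outcome, as a careful person would: the job done as asked, in the order asked, and still so for the second after the job is handed in, with the robot touching nothing.
It also fails if it takes over 64 s, if anything falls off the work surface, if the arm or the gripper's body presses on something with over 40 N, if the wrist force passes 120 N, or if a joint passes its speed limit or range.

## Robot

A 7-joint arm with a two-finger parallel gripper is mounted at the origin on the work surface. World frame = base frame: x ahead of the robot, y to its left, z up, the work surface at z = 0. Lengths are in m, angles in rad, forces in N, time in s.
With the tool pointing down it reaches from about 0.4 to 0.875 m from the base axis. Payload 19.3 kg.
Tool frame: the origin (TCP) lies between the finger pads; the fingertips stand 17 mm ahead of it and the grasp point (between the pads) lies 2 mm behind it; z points along the fingers, x is the direction in which the jaws open and shut, and the axes are right-handed (so a half turn about z gives the same grasp; the last joint's range is limited). The gripper opens to 85 mm and grips with 20 to 120 N. Pads are 22 mm wide; open, the fingers measure 114 mm over their backs; the gripper's body (76 mm by 85 mm) begins 54 mm behind the grasp point. The pads swing forward as they close: fully open they stand 13 mm farther back than shut.
Start: joints at [-1.361, 0.521, -0.036, 1.599, 0.021, 1.021, -0.113], TCP at [0.173, 0.601, 0.248] pointing down, gripper open.
Joint ranges: [-2.91, 2.91], [-0.3, 2.13], [-1.5, 1.42], [0.17, 2.43], [-1.26, 4.41], [0.16, 1.93], [-2.52, 2.52]. Speed limits (rad/s): [1.89, 1.89, 2.39, 2.39, 3.01, 3.01, 3.01].

## Interface

Orientations are given as [roll, pitch, yaw] about the fixed x, y, z axes, in that order (R = Rz(yaw) Ry(pitch) Rx(roll)).
In Python, from workcell import bot gives the robot as it stands. The module is installed in compiled form; this text tells all that it offers.
- The arm moves only by the tool arm_command, never from a script. Its argument "targets" is a list of rows, each a list of 6 numbers: the shift along the tool's x, y, z in mm, then the turn, a rotation vector about the tool's x, y, z in degrees. In form: [[x, y, z, wx, wy, wz], ...]. A call has 1 to 8 rows; each row shifts and turns the pose as measured when the row begins, along the tool's axes as they then stand; what a row does not reach is not made up. A row lasts 1/10 s, in which the tool goes at most 50 mm and 8.59 degrees, less where a joint would pass 70% of its speed; a pose out of reach is approached as far as the arm can. A call is refused whole if a number of a shift passes 50 or a number of a turn 8.59, either way. A call with a gripper value outside its range is refused whole. "grip" is the opening in per cent of the stroke, from 0 (shut) to 100 (fully open), set as the call begins (left out, the last holds). The fingers move at their own pace and stop on an object; "grip_force" is the grip in N (left out, the last holds). Time passes only in rows, so rows that do not move let the fingers close. It gives the time, the measured TCP pose, the force and the opening at its end, in the units of the state.
- bot.observe(): the state, without advancing time (a new reading comes with each control period).
- bot.grab_frame(name): name is "scene" or "top" or "wrist"; returns a dict with "color" (480x640x3 uint8, red, green, blue), "depth" (480x640 float32, m along the optical axis (not along the pixel's ray), 0 where there is no reading), "fov_y" (degrees; the focal length in pixels is half the picture's height over the tangent of half this angle, whatever the lens; pixels are square), "cx", "cy" (the principal point, pixels), "D" ([k1, k2, p1, p2, k3] as OpenCV has them; the pictures are not rectified), "R" (3x3) and "t" (3): a world point X has camera coordinates R X + t; the wrist camera has in their place "hand_eye" (4x4, takes a point from camera to tool coordinates, whose origin is the TCP and whose axes are the tool frame's). Camera axes: x right, y down, z forward; pixel columns grow to the right and rows downward; lengths in m; the calibration is good to about 2 mm. A picture is of the moment at which its call begins: read the wrist's pose just before it.
- bot.job_done(): hands the job in, once; it reports no verdict.
The state is a dict: "clock": time; "qpos": joint angles; "qd": joint speeds; "joint_efforts": joint torques, N m; "position": TCP position; "tool_rot": TCP orientation; "force": force on the tool from outside, world axes, zero at the start; "moment": the same for the moment, N m; "grip_width": finger opening in m.
Only numpy, scipy, OpenCV 4.12 (cv2) and the standard library are available. Lean on these libraries where they do the work, as an engineer would, in place of code of your own. Each camera call takes 0.05 s, during which the arm holds its last target. There are 200 camera calls.

## Working session

There is one attempt and no reset: what is moved stays moved. The work goes in short steps, Python scripts to look and compute and a tool call to move; the robot and the scene stay as the last step left them, time stands still between calls to the robot, and variables do not carry over. Pictures are saved under pics/ and viewed, about 8 in all and at most 12, crops included, and the job is handed in when it is done.

Besides the shell and the picture viewer there is one more tool, called after "Emit:" in YAML: its name, and indented under it one key for each argument. arm_command: Moves the arm, as the interface text tells. Its arguments: {"type":"object","properties":{"targets":{"type":"array"},"grip":{"type":"number"},"grip_force":{"type":"number"}},"required":["targets"]}

```bash
mkdir -p pics
cat > h.py <<'E'
import numpy as np, cv2
from scipy.spatial.transform import Rotation as Ro
from workcell import bot
def K(f):
    F=240/np.tan(np.radians(f["fov_y"])/2); return np.array([[F,0,f["cx"]],[0,F,f["cy"]],[0,0,1.]])
def pose(s):
    T=np.eye(4); T[:3,:3]=Ro.from_euler('xyz',s["tool_rot"]).as_matrix(); T[:3,3]=s["position"]; return T
def grab(n):
    s=bot.observe(); f=bot.grab_frame(n)
    if n=="wrist": W=pose(s)@np.array(f["hand_eye"])
    else:
        W=np.eye(4); R=np.array(f["R"]); W[:3,:3]=R.T; W[:3,3]=-R.T@np.array(f["t"])
    f["W"]=W; return f
def onplane(f,uv,z):
    p=cv2.undistortPoints(np.array(uv,float).reshape(-1,1,2),K(f),np.array(f["D"],float)).reshape(-1,2)
    d=np.c_[p,np.ones(len(p))]@f["W"][:3,:3].T; c=f["W"][:3,3]
    return c+d*((z-c[2])/d[:,2])[:,None]
def save(f,n): cv2.imwrite("pics/"+n+".png",cv2.cvtColor(f["color"],cv2.COLOR_RGB2BGR))
E
python3 - <<'E'
from h import *
import pickle
s=bot.observe();print(s)
for n in("top","scene","wrist"):
    f=grab(n);save(f,n+"0");pickle.dump(f,open(n+"0.pkl","wb"));print(n,f["fov_y"],f["W"].round(3).tolist())
E
```

```text
{'clock': 0.0, 'qpos': array([-1.36119136,  0.52200832, -0.03633332,  1.59999678,  0.02120222,
        1.02110417, -0.11278992]), 'qd': array([ 0.0009733 , -0.00067304, -0.00125088,  0.00159164, -0.00059838,
       -0.00113627,  0.00118703]), 'joint_efforts': array([ 5.29099256e-03, -9.27113056e+01,  1.98316634e+00, -3.69914997e+01,
        1.82186515e-02,  8.58931598e-03, -1.03641203e-04]), 'position': array([0.17254921, 0.60038022, 0.24773322]), 'tool_rot': array([3.14151279e+00, 1.12872313e-03, 1.29099751e+00]), 'force': array([-0.54404067,  0.57346726, -0.30395242]), 'moment': array([ 0.04111184, -0.01423631,  0.00402116]), 'grip_width': 0.08547523883436225}
top 44.81130829619082 [[0.007, -0.993, 0.116, 0.35], [-1.0, -0.01, -0.022, -0.095], [0.023, -0.116, -0.993, 1.517], [0.0, 0.0, 0.0, 1.0]]
scene 43.842696896192656 [[-0.769, 0.529, -0.358, 0.986], [0.639, 0.637, -0.431, 0.466], [0.0, -0.56, -0.828, 1.141], [0.0, 0.0, 0.0, 1.0]]
wrist 58.63994409703505 [[0.276, 0.912, 0.304, 0.095], [0.961, -0.262, -0.088, 0.623], [-0.0, 0.316, -0.949, 0.373], [0.0, 0.0, 0.0, 1.0]]
```

View pics/top0.png

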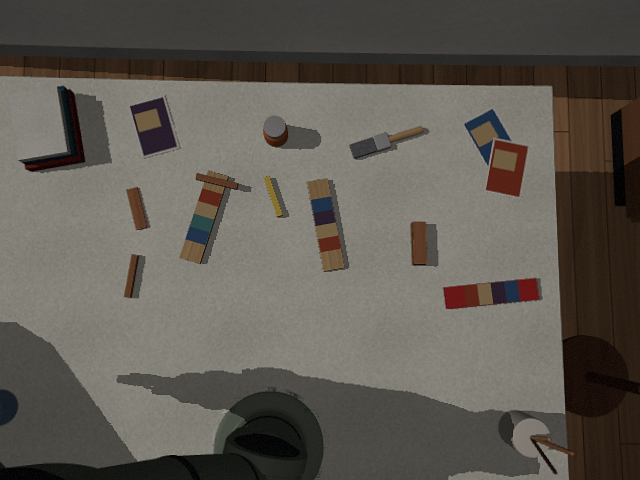

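View pics/scene0.png

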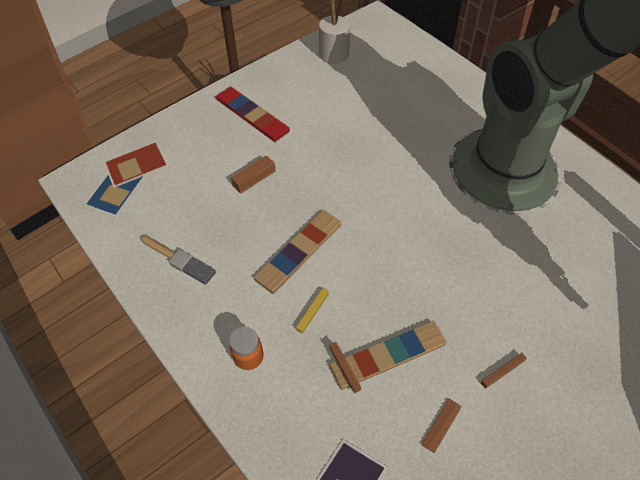

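Top view: the lower panel is at (205,218) with its laid stick at (223,181), and the upper panel is at (326,225). Candidates for the loose stick:
- (132,275): narrow, brown
- (137,208): wider and flat, probably the lath
- (419,243): thick block
- (275,197): yellow look-alike

The red look-alike of the panel is at (492,293). Next I measure these and check my choice in a crop.

Run:
```python
from h import *
import pickle
f=pickle.load(open("top0.pkl","rb"))
hsv=cv2.cvtColor(f["color"],cv2.COLOR_RGB2HSV)
for nm,(x0,y0,x1,y1),z in [("stickA",(115,245,150,305),.016),("stickB",(120,180,155,240),.006),("upper",(295,170,360,280),.015),("lower",(170,160,255,270),.015),("block",(400,210,445,275),.034)]:
    c=hsv[y0:y1,x0:x1]; m=((c[...,1]>75)&(c[...,2]>45)).astype(np.uint8)
    cs,_=cv2.findContours(m,0,1); c=max(cs,key=cv2.contourArea); 
    r=cv2.minAreaRect(c); b=cv2.boxPoints(r)+[x0,y0]
    P=onplane(f,b,z); e=[np.linalg.norm(P[i]-P[(i+1)%4]) for i in range(2)]
    i=int(np.argmax(e)); d=P[(i+1)%4]-P[i]
    print(nm,P.mean(0).round(4),"len",np.round(e,4),"yaw",np.degrees(np.arctan2(d[1],d[0])).round(1)%180)
    dd=f["depth"][y0:y1,x0:x1]; 
b=cv2.cvtColor(f["color"][160:310,100:260],cv2.COLOR_RGB2BGR)
cv2.imwrite("pics/crop1.png",cv2.resize(b,None,fx=4.0,fy=4.0,interpolation=cv2.INTER_CUBIC))
```

```text
stickA [0.4239 0.3577 0.016 ] len [0.1087 0.0168] yaw 172.9
stickB [0.5996 0.3534 0.006 ] len [0.0303 0.1098] yaw 15.900000000000006
upper [ 0.5031 -0.1485  0.015 ] len [0.0563 0.1198] yaw 11.099999999999994
lower [0.5771 0.1737 0.015 ] len [0.239  0.1106] yaw 165.5
block [ 0.5129 -0.3772  0.034 ] len [0.0396 0.1085] yaw 1.1999999999999886
```

View pics/crop1.png

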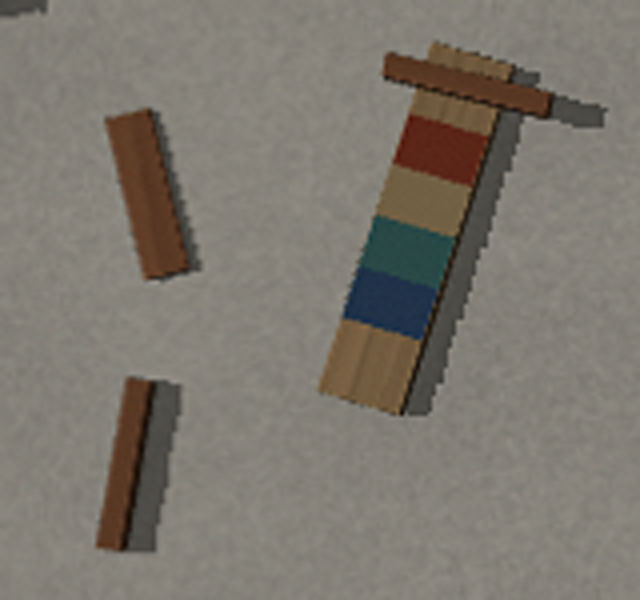

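Crop: the narrow square stick at top-image (132,275) measures 17 mm wide and 109 mm long, so it is the loose stick. The piece at (137,208) is 30 mm wide, so it is the lath. Next I move above the stick.

```bash
cat >> h.py <<'E'
def plan(x,y,z,yawdeg,step=45):
    s=bot.observe(); p=np.array(s["position"]); R=Ro.from_euler('xyz',s["tool_rot"])
    G=Ro.from_euler('xyz',[np.pi,0,np.radians(yawdeg)])
    d=np.array([x,y,z])-p; w=(R.inv()*G).as_rotvec(degrees=True)
    n=int(max(np.ceil(np.linalg.norm(d)*1000/step),np.ceil(np.linalg.norm(w)/8.0),1))
    print("at",p.round(4),np.degrees(s["tool_rot"]).round(1),"t",round(s["clock"],2),"F",s["force"].round(1),"w",round(s["grip_width"],4),"rows",n)
    rows=[[*np.round((R*Ro.from_rotvec(w*i/n,degrees=True)).inv().apply(d/n)*1000,1),*np.round(w/n,2)] for i in range(n)]
    print([[float(v) for v in r] for r in rows])
E
python3 -c "
from h import *
plan(.424,.358,.17,83)"
```

```text
at [0.1726 0.6005 0.2479] [180.   0.  74.] t 0.15 F [0.9 0.8 0.1] w 0.0851 rows 8
[[-20.4, 38.6, 9.8, 0.0, 0.01, -1.13], [-21.2, 38.2, 9.8, 0.0, 0.01, -1.13], [-21.9, 37.7, 9.8, 0.0, 0.01, -1.13], [-22.7, 37.3, 9.7, 0.0, 0.01, -1.13], [-23.4, 36.8, 9.7, 0.0, 0.01, -1.13], [-24.1, 36.4, 9.7, 0.0, 0.01, -1.13], [-24.9, 35.9, 9.7, 0.0, 0.01, -1.13], [-25.6, 35.4, 9.7, 0.0, 0.01, -1.13]]
```

Emit:
arm_command:
  targets:
    - [-20.4,38.6,9.8,0,0,-1.1]
    - [-21.2,38.2,9.8,0,0,-1.1]
    - [-22,37.7,9.8,0,0,-1.1]
    - [-22.7,37.3,9.7,0,0,-1.1]
    - [-23.4,36.8,9.7,0,0,-1.1]
    - [-24,36.4,9.7,0,0,-1.1]
    - [-25,36,9.7,0,0,-1.1]
    - [-25.6,35.4,9.7,0,0,-1.1]
  grip: 45

```text
clock: 0.95
position: [0.4273, 0.3546, 0.1661]
tool_rot: [-3.139, -0.001, 1.462]
force: [1.2, 0.4, 0.6]
grip_width: 0.0384
```

Run:
```python
from h import *
f=grab("wrist");save(f,"w1");import pickle;pickle.dump(f,open("w1.pkl","wb"))
plan(.424,.358,.17,83)
```

```text
at [0.4327 0.3478 0.1646] [-180.     0.2   83.4] t 1.0 F [  6.3 -10.7  -2.3] w 0.0384 rows 1
[[9.2, -9.8, -5.4, -0.05, 0.16, 0.4]]
```

View pics/w1.png

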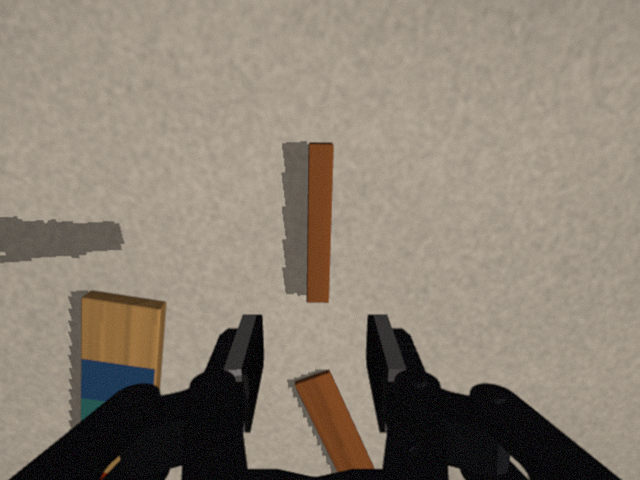

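Wrist view: the stick is at (319,222), between the jaws' columns, with the lath below it. The near end of the lower panel is at (122,330). The arm was still settling when this was taken, so I go lower, let it settle and measure.

Emit:
arm_command:
  targets:
    - [9,-10,22,0,0,0.4]
    - [0,0,15,0,0,0]
    - [0,0,0,0,0,0]
    - [0,0,0,0,0,0]

```text
clock: 1.4
position: [0.4261, 0.3547, 0.1262]
tool_rot: [-3.141, 0.004, 1.441]
force: [-0.9, 0.3, 0.1]
grip_width: 0.0386
```

```bash
cat >> h.py <<'E'
def rect(f,m,z,pick=None,show=True):
    cs,_=cv2.findContours(m.astype(np.uint8),0,1)
    c=max(cs,key=cv2.contourArea) if pick is None else max(cs,key=lambda c:cv2.pointPolygonTest(c,pick,True))
    P=onplane(f,c.reshape(-1,2),z)[:,:2]*1000
    r=cv2.minAreaRect(P.astype(np.float32)); b=cv2.boxPoints(r); e=[b[1]-b[0],b[2]-b[1]]
    if np.linalg.norm(e[0])<np.linalg.norm(e[1]): e=e[::-1]
    print("rect",np.round(r[0],1),"size",[round(float(np.linalg.norm(v)),1) for v in e],"yaw",round(float(np.degrees(np.arctan2(e[0][1],e[0][0]))+90)%180-90,1))
    return r
E
python3 - <<'E'
from h import *
f=grab("wrist");save(f,"w2");import pickle;pickle.dump(f,open("w2.pkl","wb"))
h=cv2.cvtColor(f["color"],cv2.COLOR_RGB2HSV)
m=(h[...,1]>130)&(h[...,2]>60)&(h[...,0]<18)
m[330:]=0; m[:,:230]=0; m[:,420:]=0
for z in(.016,):
  r=rect(f,m,z)
print(m.sum())
d=f["depth"][m]; print("depth med",np.median(d))
c=r[0]; plan(c[0]/1e3,c[1]/1e3,.024,83)
E
```

```text
rect [422.3 358.1] size [108.6, 15.4] yaw -7.3
4694
depth med 0.24626681
at [0.4261 0.3547 0.1263] [-180.     0.2   82.6] t 1.45 F [-0.6  0.4 -0.2] w 0.0383 rows 3
[[1.1, -1.4, 34.1, -0.01, 0.08, -0.14], [1.1, -1.4, 34.1, -0.01, 0.08, -0.14], [1.0, -1.4, 34.1, -0.01, 0.08, -0.14]]
```

Emit:
arm_command:
  targets:
    - [1.6,-2.2,40,0,0,0]
    - [1.6,-2,30,0,0,0]
    - [0,0,12,0,0,0]
    - [0,0,6,0,0,0]
    - [0,0,0,0,0,0]

```text
clock: 1.95
position: [0.4241, 0.3613, 0.0406]
tool_rot: [3.138, -0.002, 1.442]
force: [-0.2, 0.2, 0.8]
grip_width: 0.0385
```

Emit:
arm_command:
  targets:
    - [-3.4,-1.4,11,0,0,0]
    - [0,0,6,0,0,0]
    - [0,0,0,0,0,0]

```text
clock: 2.25
position: [0.4234, 0.3587, 0.0249]
tool_rot: [3.135, -0.005, 1.442]
force: [-0.4, -0.2, 0.8]
grip_width: 0.0386
```

Emit:
arm_command:
  targets:
    - [0,0,0,0,0,0]
    - [0,0,0,0,0,0]
    - [0,0,0,0,0,0]
    - [0,0,0,0,0,0]
  grip: 0
  grip_force: 30

```text
clock: 2.65
position: [0.424, 0.359, 0.0259]
tool_rot: [3.134, -0.006, 1.442]
force: [-0.7, -0.4, -0.7]
grip_width: 0.0148
```

Stick gripped (width 14.8 mm). I work out a coarse pose for the lower panel and go there.

Run:
```python
from h import *
import pickle
f=pickle.load(open("top0.pkl","rb"))
c=np.array([[319,392],[403,413],[513,68],[430,43]])/4+[100,160]
P=onplane(f,c,.015)[:,:2];print(P.round(4))
a=(P[0]+P[1])/2;b=(P[2]+P[3])/2;d=b-a;L=np.linalg.norm(d);print(L,np.degrees(np.arctan2(d[1],d[0])),"center",(a+b)/2,"near95",a+d/L*.025)
t=a+d/L*.025
R=Ro.from_euler('xyz',bot.observe()["tool_rot"]);print(bot.observe()["qpos"].round(2))
plan(.424,.359,.13,83)
s0=bot.observe
bot_obs=dict(bot.observe()); bot_obs["position"]=np.array([.424,.359,.13]); bot_obs["tool_rot"]=np.array([np.pi,0,np.radians(83)])
class B: observe=staticmethod(lambda:bot_obs)
import h; h.bot=B
plan(t[0],t[1],.13,-14.5)
```

```text
[[0.4695 0.2355]
 [0.4564 0.1817]
 [0.6829 0.1173]
 [0.6988 0.1716]]
0.23679712135853156 -15.727461426282323 center [0.57691954 0.17652298] near95 [0.48701764 0.20183977]
[-0.79  0.74 -0.03  1.93  0.05  0.47  0.59]
at [0.424  0.359  0.0259] [179.6  -0.3  82.6] t 2.65 F [-0.7 -0.4 -0.7] w 0.0148 rows 3
[[0.2, 0.3, -34.7, 0.14, -0.11, -0.13], [0.1, 0.2, -34.7, 0.14, -0.11, -0.13], [0.1, 0.1, -34.7, 0.14, -0.11, -0.13]]
at [0.424 0.359 0.13 ] [180.   0.  83.] t 2.65 F [-0.7 -0.4 -0.7] w 0.0148 rows 13
[[-11.4, 6.3, 0.0, 0.0, -0.0, 7.5], [-10.5, 7.7, 0.0, 0.0, -0.0, 7.5], [-9.4, 9.0, 0.0, 0.0, -0.0, 7.5], [-8.1, 10.2, 0.0, 0.0, -0.0, 7.5], [-6.7, 11.1, 0.0, 0.0, -0.0, 7.5], [-5.2, 11.9, 0.0, 0.0, -0.0, 7.5], [-3.6, 12.5, 0.0, 0.0, -0.0, 7.5], [-2.0, 12.9, 0.0, 0.0, -0.0, 7.5], [-0.3, 13.0, 0.0, 0.0, -0.0, 7.5], [1.4, 12.9, 0.0, 0.0, -0.0, 7.5], [3.1, 12.6, 0.0, 0.0, -0.0, 7.5], [4.7, 12.1, 0.0, 0.0, -0.0, 7.5], [6.3, 11.4, 0.0, 0.0, -0.0, 7.5]]
```

Emit:
arm_command:
  targets:
    - [0,0,-20,0.1,-0.1,0]
    - [0,0,-35,0.1,-0.1,0]
    - [0,0,-35,0.1,0,0]
    - [0,0,-14,0,0,0]
    - [-11.4,6.3,0,0,0,7.5]
    - [-10.5,7.7,0,0,0,7.5]
    - [-9.4,9,0,0,0,7.5]
    - [-8.1,10.2,0,0,0,7.5]

```text
clock: 3.45
position: [0.4422, 0.3105, 0.1353]
tool_rot: [-3.141, -0.005, 0.905]
force: [-0.4, 0.3, -1.0]
grip_width: 0.0152
```

Emit:
arm_command:
  targets:
    - [-6.7,11,0,0,0,7.5]
    - [-5.2,12,0,0,0,7.5]
    - [-3.6,12.5,0,0,0,7.5]
    - [-2,13,0,0,0,7.5]
    - [0,13,0,0,0,7.5]
    - [1.4,13,0,0,0,7.5]
    - [3,12.6,0,0,0,7.5]
    - [0,0,0,0,0,0]

```text
clock: 4.25
position: [0.4747, 0.2202, 0.1363]
tool_rot: [-3.136, -0.004, -0.056]
force: [-0.3, 0.5, -0.9]
grip_width: 0.0145
```

Run:
```python
from h import *
plan(.487,.202,.13,-15.5)
```

```text
at [0.4747 0.2202 0.1363] [-179.7   -0.2   -3.2] t 4.25 F [-0.3  0.5 -0.9] w 0.0145 rows 2
[[6.6, 8.7, 3.1, -0.17, -0.09, 6.16], [7.5, 8.0, 3.1, -0.17, -0.09, 6.16]]
```

Emit:
arm_command:
  targets:
    - [6.6,8.7,3,-0.2,-0.1,6.2]
    - [7.5,8,3,-0.2,-0.1,6.2]
    - [0,0,0,0,0,0]
    - [0,0,0,0,0,0]

```text
clock: 4.65
position: [0.4864, 0.2042, 0.1303]
tool_rot: [-3.142, 0.001, -0.261]
force: [0.2, 0.7, -0.7]
grip_width: 0.0151
```

Run:
```python
from h import *
f=grab("wrist");save(f,"w3");import pickle;pickle.dump(f,open("w3.pkl","wb"))
plan(.487,.202,.13,-15.5)
```

```text
at [0.4864 0.2042 0.1303] [-180.    0.  -15.] t 4.7 F [-0.6  0.2  0.1] w 0.015 rows 1
[[1.2, 2.0, 0.3, -0.01, 0.05, 0.52]]
```

View pics/w3.png

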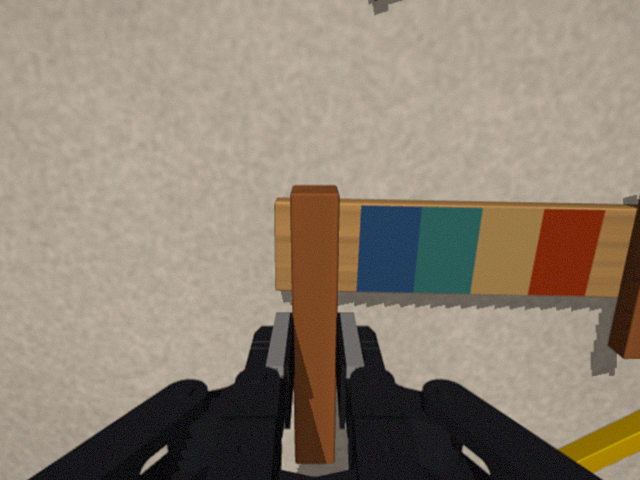

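Wrist view: the stick is held upright in the image at columns 292–338. The panel's near end is at column 278, its blue band starts at column 358, and the laid stick is at the right edge. I measure the panel from the blue and teal bands and measure the held stick.

Run:
```python
from h import *
import pickle
f=pickle.load(open("w3.pkl","rb"))
h=cv2.cvtColor(f["color"],cv2.COLOR_RGB2HSV)
m=(h[...,0]>75)&(h[...,0]<125)&(h[...,1]>100); m[:180]=0;m[320:]=0
cs,_=cv2.findContours(m.astype(np.uint8),0,1)
m2=cv2.morphologyEx(m.astype(np.uint8),cv2.MORPH_CLOSE,np.ones((5,5)))
r=rect(f,m2,.015)
b=cv2.boxPoints(r); print(b.round(1))
# stick ( brown), top face approx: TCP z -10mm
g=(h[...,1]>140)&(h[...,2]>50)&(h[...,0]<13); g[:, :285]=0; g[:,345:]=0; g[:180]=0
z=.1303-.018
q=np.argwhere(g); rows=[200,230,260,290,420,450]
for y in rows:
    c=np.where(g[y])[0]; print(y,c.min() if len(c) else None,c.max() if len(c) else None, onplane(f,[[c.mean(),y]],z+.008)[0].round(4) if len(c) else '')
ys=q[:,0]; print("ends rows",ys.min(),ys.max())
print(onplane(f,[[316,ys.min()+8],[316,ys.max()]],z+.008).round(4))
```

```text
rect [545.5 188.1] size [68.9, 53.1] yaw -16.0
[[505.  172.1]
 [571.2 153. ]
 [585.9 204. ]
 [519.7 223.1]]
200 290 338 [0.4992 0.2551 0.1203]
230 291 337 [0.498  0.245  0.1203]
260 292 337 [0.4949 0.235  0.1203]
290 293 336 [0.4925 0.2242 0.1203]
420 295 334 [0.4777 0.1718 0.1203]
450 296 332 [0.4739 0.1579 0.1203]
ends rows 186 462
[[0.5013 0.2565 0.1203]
 [0.4735 0.1518 0.1203]]
```

Emit:
arm_command:
  targets:
    - [0.9,0,30,0,0,1.0]
    - [0,0,30,0,0,0]
    - [0,0,12,0,0,0]
    - [0,0,5,0,0,0]
    - [0,0,0,0,0,0]
    - [0,0,0,0,0,0]

```text
clock: 5.3
position: [0.4872, 0.2081, 0.0537]
tool_rot: [-3.137, -0.0, -0.262]
force: [0.3, 0.0, -0.4]
grip_width: 0.0151
```

Run:
```python
from h import *
plan(.4873,.2045,.0415,-16)
```

```text
at [0.4872 0.2081 0.0537] [-179.7   -0.   -15. ] t 5.3 F [ 0.3  0.  -0.4] w 0.0151 rows 1
[[1.0, 3.5, 12.2, -0.29, -0.01, 0.98]]
```

Emit:
arm_command:
  targets:
    - [1,3.5,5,-0.3,0,1.3]
    - [0,0,3,0,0,0]
    - [0,0,0,0,0,0]

```text
clock: 5.6
position: [0.4882, 0.2048, 0.047]
tool_rot: [-3.14, -0.002, -0.286]
force: [0.0, -0.5, -0.2]
grip_width: 0.0149
```

Run:
```python
from h import *
plan(.4873,.2045,.0415,-16)
```

```text
at [0.4882 0.2048 0.047 ] [-1.799e+02 -1.000e-01 -1.640e+01] t 5.6 F [ 0.  -0.5 -0.2] w 0.0149 rows 1
[[-0.8, 0.5, 5.5, -0.09, -0.13, -0.4]]
```

Emit:
arm_command:
  targets:
    - [-0.8,0.5,3,0,0,-0.4]
    - [0,0,2,0,0,0]
    - [0,0,0.5,0,0,0]
    - [0,0,0,0,0,0]

```text
clock: 6.0
position: [0.4874, 0.2046, 0.0413]
tool_rot: [-3.14, -0.002, -0.278]
force: [-0.1, 1.1, -0.0]
grip_width: 0.015
```

Emit:
arm_command:
  targets:
    - [0,0,0.8,0,0,0]
    - [0,0,0.5,0,0,0]
    - [0,0,0,0,0,0]

```text
clock: 6.3
position: [0.4874, 0.2047, 0.0404]
tool_rot: [-3.139, -0.002, -0.278]
force: [-0.7, -0.1, 2.0]
grip_width: 0.0148
```

Emit:
arm_command:
  targets:
    - [0,0,0,0,0,0]
    - [0,0,0,0,0,0]
    - [0,0,0,0,0,0]
    - [0,0,-10,0,0,0]
    - [0,0,-25,0,0,0]
    - [0,0,-40,0,0,0]
    - [0,0,-30,0,0,0]
    - [0,0,0,0,0,0]
  grip: 40

```text
clock: 7.1
position: [0.4868, 0.2036, 0.1509]
tool_rot: [-3.141, -0.001, -0.28]
force: [-0.5, 0.8, -0.5]
grip_width: 0.0346
```

Emit:
arm_command:
  targets:
    - [0,0,0,0,0,0]
    - [0,0,0,0,0,0]
  grip: 100

```text
clock: 7.3
position: [0.4868, 0.204, 0.1519]
tool_rot: [-3.139, -0.002, -0.279]
force: [0.9, -0.1, 1.1]
grip_width: 0.0622
```

Run:
```python
from h import *
f=grab("wrist");save(f,"w4");import pickle;pickle.dump(f,open("w4.pkl","wb"))
h=cv2.cvtColor(f["color"],cv2.COLOR_RGB2HSV)
m=(h[...,0]>75)&(h[...,0]<125)&(h[...,1]>100); m[:150]=0;m[350:]=0
m2=cv2.morphologyEx(m.astype(np.uint8),cv2.MORPH_CLOSE,np.ones((5,5)))
b=cv2.boxPoints(rect(f,m2,.015)); print(b.round(1))
g=(h[...,1]>140)&(h[...,2]>50)&(h[...,0]<13); g[:,380:]=0;g[:,:250]=0
rect(f,g,.031)
plan(.5031,-.1485,.15,-79)
```

```text
rect [545.4 188. ] size [68.8, 53.0] yaw -16.1
[[505.  172. ]
 [571.1 153. ]
 [585.8 203.9]
 [519.6 223. ]]
rect [488.3 205.8] size [109.5, 15.7] yaw 74.2
at [0.4867 0.2039 0.1517] [-1.799e+02 -1.000e-01 -1.600e+01] t 7.35 F [ 0.3 -0.1 -0.1] w 0.0697 rows 8
[[14.1, 41.8, 0.1, -0.02, -0.0, 7.87], [19.7, 39.4, 0.2, -0.02, -0.0, 7.87], [24.9, 36.4, 0.2, -0.02, -0.0, 7.87], [29.7, 32.6, 0.2, -0.02, -0.0, 7.87], [33.9, 28.2, 0.2, -0.02, -0.0, 7.87], [37.4, 23.3, 0.2, -0.02, -0.0, 7.87], [40.3, 18.0, 0.2, -0.02, -0.0, 7.87], [42.3, 12.3, 0.2, -0.02, -0.0, 7.87]]
```

View pics/w4.png

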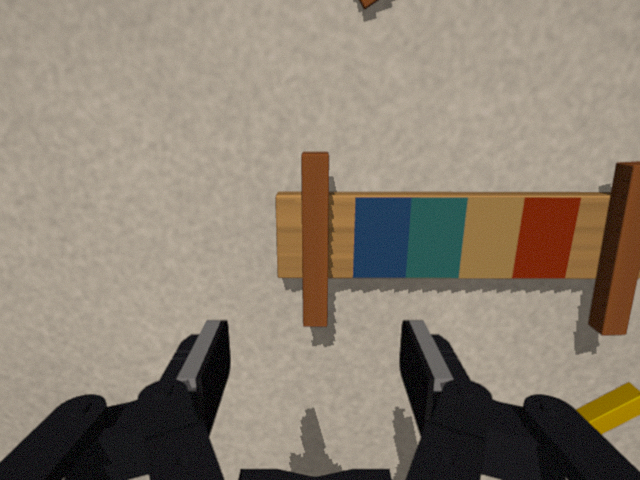

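The stick is down at (488.3, 205.8) mm, 90.3° to the panel, so it is placed right. The view shows it across the near bare end at column 315. The upper panel's coarse centre came from a partial mask, so I recompute it.

Run:
```python
from h import *
import pickle
f=pickle.load(open("top0.pkl","rb"))
c=onplane(f,[[307,181],[329,179],[347,268],[323,272],[326.5,225]],.015);print(c.round(3))
plan(c[4,0]-.03,c[4,1]-.005,.2,-79)
```

```text
[[ 0.675 -0.089  0.015]
 [ 0.681 -0.146  0.015]
 [ 0.447 -0.194  0.015]
 [ 0.436 -0.132  0.015]
 [ 0.559 -0.141  0.015]]
at [0.4867 0.2039 0.1517] [-1.799e+02 -1.000e-01 -1.600e+01] t 7.35 F [ 0.3 -0.1 -0.1] w 0.0697 rows 8
[[17.1, 40.5, -6.1, -0.02, -0.0, 7.87], [22.5, 37.8, -6.1, -0.02, -0.0, 7.87], [27.5, 34.4, -6.1, -0.02, -0.0, 7.87], [31.9, 30.3, -6.1, -0.02, -0.0, 7.87], [35.8, 25.6, -6.1, -0.02, -0.0, 7.87], [39.0, 20.5, -6.0, -0.02, -0.0, 7.87], [41.4, 14.9, -6.0, -0.02, -0.0, 7.87], [43.1, 9.1, -6.0, -0.02, -0.0, 7.87]]
```

Emit:
arm_command:
  targets:
    - [17,40,-6,0,0,7.9]
    - [22.5,38,-6,0,0,7.9]
    - [27.5,34.4,-6,0,0,7.9]
    - [32,30,-6,0,0,7.9]
    - [36,25.6,-6,0,0,7.9]
    - [39,20.5,-6,0,0,7.9]
    - [41,15,-6,0,0,7.9]
    - [43,9,-6,0,0,7.9]

```text
clock: 8.15
position: [0.5226, -0.1523, 0.1948]
tool_rot: [3.134, 0.002, -1.412]
force: [1.3, 0.9, -0.2]
grip_width: 0.0855
```

Emit:
arm_command:
  targets:
    - [0,0,0,0,0,0]
    - [0,0,0,0,0,0]
    - [0,0,0,0,0,0]

```text
clock: 8.45
position: [0.5211, -0.1588, 0.1935]
tool_rot: [3.131, -0.001, -1.425]
force: [-0.2, 0.6, 0.1]
grip_width: 0.0855
```

Run:
```python
from h import *
f=grab("wrist");save(f,"w5");import pickle;pickle.dump(f,open("w5.pkl","wb"))
h=cv2.cvtColor(f["color"],cv2.COLOR_RGB2HSV)
m=((h[...,1]>75)).astype(np.uint8)
m=cv2.morphologyEx(m,cv2.MORPH_CLOSE,np.ones((7,7)))
rect(f,m,.015)
plan(.559,-.141,.1,-79)
```

```text
rect [ 552.8 -139.5] size [218.7, 56.0] yaw 10.9
at [ 0.5212 -0.1583  0.1935] [179.4  -0.  -81.6] t 8.5 F [-0.2  0.9 -0.4] w 0.0853 rows 3
[[-3.9, -13.7, 31.0, 0.21, -0.01, -0.87], [-3.7, -13.6, 31.1, 0.21, -0.01, -0.87], [-3.5, -13.5, 31.1, 0.21, -0.01, -0.87]]
```

View pics/w5.png

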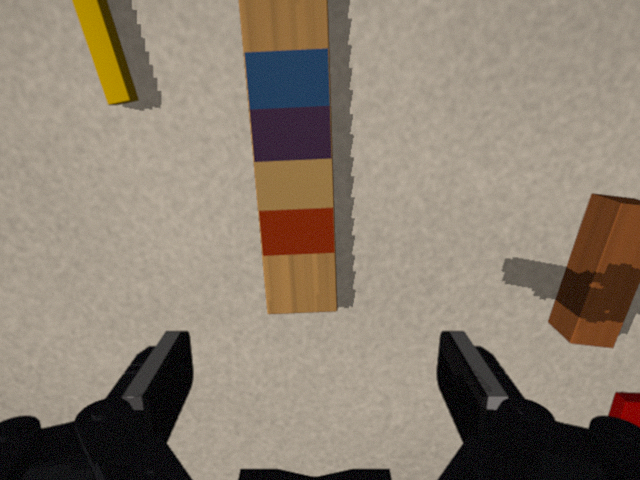

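View: the upper panel runs down columns 245–335, with its near end at row 313 and its far end cut off. Purple meets tan at (292,160), which is the panel's middle. I take the centre from that boundary and from the near end.

Run:
```python
from h import *
import pickle
f=pickle.load(open("w5.pkl","rb"))
h=cv2.cvtColor(f["color"],cv2.COLOR_RGB2HSV)
print(onplane(f,[[292,160],[288,50],[299,254],[302,313]],.015).round(4))
print([h[r,285:288].mean(0).round().tolist() for r in(150,157,160,163)])
plan(.5632,-.1375,.1,-79.1)
```

```text
[[ 0.5624 -0.1373  0.015 ]
 [ 0.6314 -0.1258  0.015 ]
 [ 0.4938 -0.1514  0.015 ]
 [ 0.445  -0.1604  0.015 ]]
[[148.0, 88.0, 59.0], [152.0, 93.0, 54.0], [12.0, 104.0, 103.0], [18.0, 142.0, 150.0]]
at [ 0.5212 -0.1583  0.1935] [179.4  -0.  -81.6] t 8.5 F [-0.2  0.9 -0.4] w 0.0853 rows 3
[[-4.8, -15.2, 31.0, 0.21, -0.01, -0.84], [-4.6, -15.2, 31.0, 0.21, -0.01, -0.84], [-4.4, -15.1, 31.1, 0.21, -0.01, -0.84]]
```

Emit:
arm_command:
  targets:
    - [-4.8,-15,36,0.2,0,-0.9]
    - [-4.6,-15,36,0.2,0,-0.9]
    - [-4.4,-15,36,0.2,0,-0.9]
    - [0,0,20,0,0,0]
    - [0,0,8,0,0,0]
    - [0,0,0,0,0,0]
    - [0,0,0,0,0,0]

```text
clock: 9.2
position: [0.565, -0.1288, 0.0523]
tool_rot: [-3.14, 0.003, -1.362]
force: [0.4, -0.6, 0.2]
grip_width: 0.0853
```

Run:
```python
from h import *
f=grab("wrist");save(f,"w6")
plan(.563,-.1375,.02,-79.1)
```

```text
at [ 0.5652 -0.1288  0.0525] [-179.9    0.2  -78. ] t 9.25 F [ 0.4  0.  -0.7] w 0.0854 rows 1
[[8.1, 4.0, 32.5, -0.1, 0.19, 1.05]]
```

View pics/w6.png

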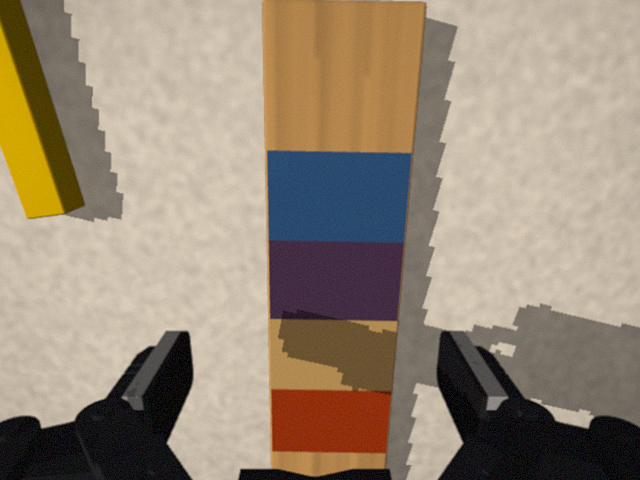

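The panel sits between the jaws and needs about 8 mm along tool x, which agrees with the measurement. I centre, then descend.

Emit:
arm_command:
  targets:
    - [8,4,0,-0.1,0.2,1.1]
    - [0,0,0,0,0,0]
    - [0,0,14,0,0,0]
    - [0,0,8,0,0,0]
    - [0,0,3,0,0,0]
    - [0,0,0,0,0,0]

```text
clock: 9.85
position: [0.5638, -0.1388, 0.0284]
tool_rot: [-3.138, -0.002, -1.384]
force: [-0.8, 0.8, 1.2]
grip_width: 0.0853
```

Run:
```python
from h import *
plan(.563,-.1375,.018,-79.1)
```

```text
at [ 0.5638 -0.1388  0.0284] [-1.798e+02 -1.000e-01 -7.930e+01] t 9.85 F [-0.8  0.8  1.2] w 0.0853 rows 1
[[-1.4, 0.6, 10.4, -0.22, -0.09, -0.18]]
```

Emit:
arm_command:
  targets:
    - [-1.4,0.6,5,-0.2,0,0]
    - [0,0,3,0,0,0]
    - [0,0,2,0,0,0]
    - [0,0,0,0,0,0]

```text
clock: 10.25
position: [0.5629, -0.1373, 0.0175]
tool_rot: [3.141, -0.002, -1.384]
force: [-0.4, 0.3, -0.1]
grip_width: 0.0854
```

Emit:
arm_command:
  targets:
    - [0,0,0,0,0,0]
    - [0,0,0,0,0,0]
    - [0,0,0,0,0,0]
    - [0,0,0,0,0,0]
    - [0,0,0,0,0,0]
  grip: 0
  grip_force: 50

```text
clock: 10.75
position: [0.5631, -0.1373, 0.0182]
tool_rot: [-3.141, -0.001, -1.383]
force: [0.4, 0.3, -1.6]
grip_width: 0.0543
```

Emit:
arm_command:
  targets:
    - [0,0,-10,0,0,0]
    - [0,0,-25,0,0,0]
    - [0,0,-35,0,0,0]
    - [0,0,-35,0,0,0]
    - [0,0,-10,0,0,0]
    - [0,0,0,0,0,0]

```text
clock: 11.35
position: [0.5622, -0.1375, 0.1393]
tool_rot: [3.141, -0.001, -1.385]
force: [0.6, -0.2, -2.0]
grip_width: 0.0545
```

Run:
```python
from h import *
plan(.579,.178,.13,-106.1,step=30)
```

```text
at [ 0.5622 -0.1375  0.1393] [ 1.799e+02 -1.000e-01 -7.930e+01] t 11.35 F [ 0.6 -0.2 -2. ] w 0.0545 rows 11
[[-27.9, -6.8, 0.8, 0.0, -0.01, 2.43], [-28.2, -5.6, 0.8, 0.0, -0.01, 2.43], [-28.4, -4.4, 0.8, 0.0, -0.01, 2.43], [-28.5, -3.2, 0.8, 0.0, -0.01, 2.43], [-28.7, -2.0, 0.8, 0.0, -0.01, 2.43], [-28.7, -0.8, 0.8, 0.0, -0.01, 2.43], [-28.7, 0.4, 0.8, 0.0, -0.01, 2.43], [-28.7, 1.7, 0.8, 0.0, -0.01, 2.43], [-28.6, 2.9, 0.8, 0.0, -0.01, 2.43], [-28.4, 4.1, 0.8, 0.0, -0.01, 2.43], [-28.2, 5.3, 0.8, 0.0, -0.01, 2.43]]
```

Emit:
arm_command:
  targets:
    - [-20,-5,0,0,0,2.4]
    - [-28,-6,0,0,0,2.4]
    - [-28.4,-4.4,0,0,0,2.4]
    - [-28.5,-3.2,0,0,0,2.4]
    - [-28.7,-2,0,0,0,2.4]
    - [-28.7,-0.8,0,0,0,2.4]
    - [-28.7,0.4,0,0,0,2.4]
    - [-28.7,1.7,0,0,0,2.4]

```text
clock: 12.15
position: [0.5725, 0.0873, 0.132]
tool_rot: [3.135, -0.005, -1.74]
force: [0.2, -0.1, -1.0]
grip_width: 0.0545
```

Emit:
arm_command:
  targets:
    - [-28.6,2.9,0,0,0,2.4]
    - [-28,4,0,0,0,2.4]
    - [-15,3,0,0,0,2.4]
    - [0,0,0,0,0,0]
    - [0,0,0,0,0,0]

```text
clock: 12.65
position: [0.5745, 0.1665, 0.1252]
tool_rot: [3.13, -0.011, -1.866]
force: [-0.1, -0.1, -1.3]
grip_width: 0.0547
```

Run:
```python
from h import *
plan(.579,.178,.1,-106.1,step=30)
f=grab("wrist");save(f,"w7")
import pickle;pickle.dump(f,open("w7.pkl","wb"))
```

```text
at [0.5745 0.1665 0.1252] [ 179.3   -0.6 -106.9] t 12.65 F [-0.1 -0.1 -1.3] w 0.0547 rows 1
[[-12.5, -1.3, 25.1, 0.7, -0.6, -0.8]]
```

View pics/w7.png

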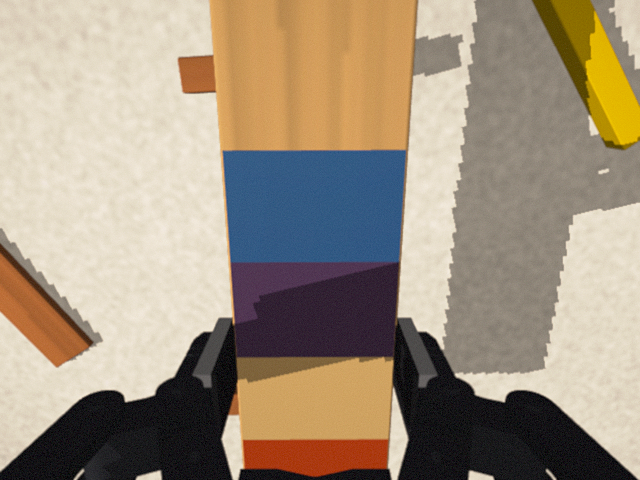

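View: the panel is held level-looking with its middle boundary at row 357, and the laid stick sticks out at (197,75). I compute the held pose and tilt.

Run:
```python
from h import *
import pickle
f=pickle.load(open("w7.pkl","rb"))
zt=.1252-.0032
P=onplane(f,[[317,357],[315,150],[317,440]],zt);print(P.round(4))
L=onplane(f,[[212,20],[236,357],[414,20],[395.5,357]],zt)[:,:2]
for a,b in((1,0),(3,2)): d=L[a]-L[b];d=-d if d[0]<0 else d;print("edge yaw",np.degrees(np.arctan2(d[1],d[0])))
# depth plane
v,u=np.mgrid[10:300:6,245:390:6]; u=u.ravel();v=v.ravel();z=f["depth"][v,u]
n=cv2.undistortPoints(np.c_[u,v].astype(float).reshape(-1,1,2),K(f),np.array(f["D"],float)).reshape(-1,2)
X=np.c_[n*z[:,None],z]@f["W"][:3,:3].T+f["W"][:3,3]
X=X[z>0];A=np.c_[X[:,:2]-[.579,.178],np.ones(len(X))]
c,_,_,_=np.linalg.lstsq(A,X[:,2],rcond=None)
e=np.array([np.cos(np.radians(-16)),np.sin(np.radians(-16))])
print("plane",c,"slope along deg",np.degrees(c[:2]@e),"across",np.degrees(c[:2]@[-e[1],e[0]]))
```

```text
[[0.5734 0.1657 0.122 ]
 [0.641  0.146  0.122 ]
 [0.539  0.1761 0.122 ]]
edge yaw -16.86493217943023
edge yaw -16.008420896396537
plane [-0.01883356 -0.00417621  0.12251808] slope along deg -0.9713273861067981 across -0.5274454453647143
```

Emit:
arm_command:
  targets:
    - [-13,-2,15,0.7,-0.6,-0.8]
    - [0,0,20,0,0,0]
    - [0,0,15,0,0,0]
    - [0,0,5,0,0,0]
    - [0,0,0,0,0,0]
    - [0,0,0,0,0,0]

```text
clock: 13.3
position: [0.5807, 0.1727, 0.0684]
tool_rot: [-3.141, -0.0, -1.856]
force: [-0.7, 1.2, -2.0]
grip_width: 0.0545
```

Run:
```python
from h import *
plan(.580,.1785,.06,-106.1,step=30)
```

```text
at [0.5807 0.1727 0.0684] [-180.    -0.  -106.3] t 13.3 F [-0.7  1.2 -2. ] w 0.0545 rows 1
[[-5.3, 2.3, 8.4, -0.05, -0.02, -0.24]]
```

Emit:
arm_command:
  targets:
    - [-5.3,2.3,5,0,0,-0.2]
    - [0,0,3,0,0,0]
    - [0,0,0,0,0,0]
    - [0,0,0,0,0,0]

```text
clock: 13.7
position: [0.5806, 0.1792, 0.0612]
tool_rot: [-3.139, 0.001, -1.852]
force: [0.0, 0.8, -1.2]
grip_width: 0.0545
```

Run:
```python
from h import *
plan(.580,.1785,.05,-106.1,step=30)
f=grab("wrist");save(f,"w8")
g=grab("scene")
c=[cv2.resize(cv2.cvtColor(x,cv2.COLOR_RGB2BGR),(400,400)) for x in (f["color"][0:480,80:560],g["color"][290:430,310:450])]
cv2.imwrite("pics/c8.png",np.hstack(c))
```

```text
at [0.5806 0.1792 0.0612] [-1.799e+02  1.000e-01 -1.061e+02] t 13.7 F [ 0.   0.8 -1.2] w 0.0545 rows 1
[[0.9, 0.4, 11.2, -0.13, 0.06, 0.0]]
```

View pics/c8.png

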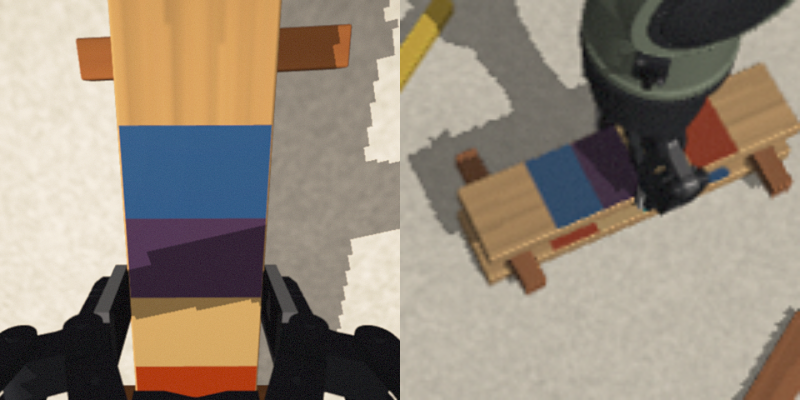

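The panel hovers squarely over the lower one, with both stick ends showing on each side. I lower it onto the sticks.

Emit:
arm_command:
  targets:
    - [0.8,0.4,5,0,0,0]
    - [0,0,3,0,0,0]
    - [0,0,1.5,0,0,0]
    - [0,0,0,0,0,0]
    - [0,0,0,0,0,0]

```text
clock: 14.3
position: [0.58, 0.1782, 0.0509]
tool_rot: [-3.139, 0.001, -1.852]
force: [-0.3, 0.5, -1.0]
grip_width: 0.0544
```

Emit:
arm_command:
  targets:
    - [0,0,1,0,0,0]
    - [0,0,0,0,0,0]

```text
clock: 14.5
position: [0.5801, 0.1782, 0.0499]
tool_rot: [-3.139, 0.001, -1.852]
force: [-0.3, -0.6, -1.5]
grip_width: 0.0546
```

Emit:
arm_command:
  targets:
    - [0,0,0.6,0,0,0]
    - [0,0,0.4,0,0,0]
    - [0,0,0,0,0,0]

```text
clock: 14.8
position: [0.5802, 0.1782, 0.0491]
tool_rot: [-3.139, 0.001, -1.852]
force: [-1.7, 0.1, -0.9]
grip_width: 0.0545
```

Emit:
arm_command:
  targets:
    - [0,0,0.6,0,0,0]
    - [0,0,0,0,0,0]
    - [0,0,0,0,0,0]

```text
clock: 15.1
position: [0.5803, 0.1782, 0.0492]
tool_rot: [-3.139, 0.002, -1.852]
force: [0.4, 0.0, -1.4]
grip_width: 0.0545
```

Emit:
arm_command:
  targets:
    - [0,0,0.8,0,0,0]
    - [0,0,0.5,0,0,0]
    - [0,0,0,0,0,0]

```text
clock: 15.4
position: [0.5803, 0.1782, 0.0492]
tool_rot: [-3.139, 0.003, -1.852]
force: [-0.4, -0.0, -2.2]
grip_width: 0.0543
```

Emit:
arm_command:
  targets:
    - [0,0,1.5,0,0,0]
    - [0,0,0,0,0,0]

```text
clock: 15.6
position: [0.5805, 0.1782, 0.0493]
tool_rot: [-3.139, 0.004, -1.852]
force: [0.6, 0.3, -1.6]
grip_width: 0.0545
```

Emit:
arm_command:
  targets:
    - [0,0,1.0,0,0,0]

```text
clock: 15.7
position: [0.5807, 0.1782, 0.0489]
tool_rot: [-3.139, 0.005, -1.852]
force: [-9.5, 0.6, 29.3]
grip_width: 0.0546
```

It is in firm contact at the expected height. I relax and release.

Emit:
arm_command:
  targets:
    - [0,0,-0.3,0,0,0]
    - [0,0,0,0,0,0]

```text
clock: 15.9
position: [0.5808, 0.1782, 0.0493]
tool_rot: [-3.139, 0.005, -1.852]
force: [-0.2, -0.3, -0.8]
grip_width: 0.0548
```

Emit:
arm_command:
  targets:
    - [0,0,0,0,0,0]
    - [0,0,0,0,0,0]
    - [0,0,0,0,0,0]
    - [0,0,0,0,0,0]
    - [0,0,-8,0,0,0]
    - [0,0,-20,0,0,0]
    - [0,0,-40,0,0,0]
    - [0,0,-40,0,0,0]
  grip: 100

```text
clock: 16.7
position: [0.5783, 0.1769, 0.1568]
tool_rot: [3.139, -0.001, -1.853]
force: [0.4, 0.7, 0.2]
grip_width: 0.0855
```

Emit:
arm_command:
  targets:
    - [0,25,-30,0,0,0]
    - [0,40,-20,0,0,0]
    - [0,40,0,0,0,0]
    - [0,0,0,0,0,0]
    - [0,0,0,0,0,0]

```text
clock: 17.2
position: [0.476, 0.2064, 0.2158]
tool_rot: [-3.139, 0.006, -1.855]
force: [-0.3, 0.1, -0.1]
grip_width: 0.0851
```

Run:
```python
from h import *
f=grab("wrist");save(f,"w9");g=grab("scene");import pickle;pickle.dump(f,open("w9.pkl","wb"))
h=cv2.cvtColor(f["color"],cv2.COLOR_RGB2HSV)
plan(.58,.178,.2,-106)
c=[cv2.resize(cv2.cvtColor(x,cv2.COLOR_RGB2BGR),(400,400)) for x in (f["color"][0:480,80:560],g["color"][290:430,310:450])]
cv2.imwrite("pics/c9.png",np.hstack(c))
```

```text
at [0.4765 0.2059 0.2153] [-179.9    0.3 -106.3] t 17.3 F [-0.1 -0.4 -0.6] w 0.0856 rows 3
[[-0.8, -35.7, 5.2, -0.04, 0.1, -0.11], [-0.7, -35.7, 5.1, -0.04, 0.1, -0.11], [-0.6, -35.7, 5.1, -0.04, 0.1, -0.11]]
```

View pics/c9.png

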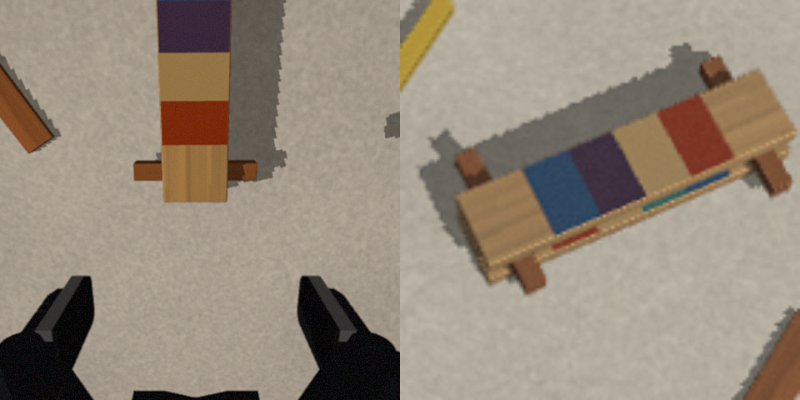

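The stack stands on both sticks with an air gap. One last numeric check before I hand in.

Run:
```python
from h import *
f=grab("top")
h=cv2.cvtColor(f["color"],cv2.COLOR_RGB2HSV)
w=__import__("pickle").load(open("w9.pkl","rb"))
P=onplane(w,[[80+163*1.2,202*1.2],[80+227*1.2,202*1.2],[80+158*1.2,0],[80+230*1.2,0]],.046)[:,:2]*1000
e=(P[0]+P[1])/2; k=(P[2]+P[3])/2; d=(k-e)/np.linalg.norm(k-e)
c=e+120*d; print("upper centre",c.round(1),"yaw",np.degrees(np.arctan2(d[1],d[0])).round(1),"lower (wrist, before) [579.6 178.1] -16.1")
S=onplane(w,[[80+134*1.2,171*1.2],[80+256*1.2,171*1.2]],.031)[:,:2]*1000;print("stick ends",S.round(1),S.mean(0).round(1))
Q=onplane(w,[[400,400]],0)
bot.job_done()
```

```text
upper centre [580.6 177.8] yaw -16.0 lower (wrist, before) [579.6 178.1] -16.1
stick ends [[503.6 256.4]
 [473.4 152.3]] [488.5 204.4]
the job is handed in; nothing more can be done
```

I finished the stack and handed it in at about 17 s of the 64 s allowed. The hand-in gives no verdict.

- **Stick:** I laid the loose square stick across the middle of the lower panel's bare near end. It lies within about 0.3° of square and reaches past both edges. After stacking it measured at (488.5, 204.4) mm, against (488.3, 205.8) mm before.
- **Upper panel:** I laid it painted face up on the two sticks. Its centre is at (580.6, 177.8) mm with yaw -16.0°. The lower panel, measured before stacking, was at (579.6, 178.1) mm and -16.1°, so they agree to about 1 mm and 0.1°. The last pictures show both sticks sticking out on each side and an air gap between the panels.
- **Contact force:** one feeling-down push while setting the panel on the sticks read 29 N upward at the wrist. I backed off before letting go.
- **Not checked:** I did not measure the laid stick or the lower panel again after stacking. In the final picture the laid stick is still across its end.
- **Disagreement:** the first top-camera estimate of the lower panel's centre was about 3 mm off the wrist-camera one. I used the wrist value.

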